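Set the ratchet tensioner to the tall pin

TASK

The return spring of the bench's tool retractor is too slack: turn the knob of the toothed ratchet wheel clockwise, seen from above, until its pointer stands at the tall pin on the rim and the sprung pawl has caught in that tooth. Do not go on to the next tooth, then let go so that the pawl alone holds the wheel there. Leave the brake dial with the smooth wheel as it is.

Things in the scene. Friction and masses are not known exactly. Their poses are not given: they have to be found in the camera images.
- ratchet_knob (a point): Centre of the knob, on its vertical axis: black bar 50 long, 14 thick, up to 80 mm above the bench (this point: 64), on a 44 wide hub, top 41. x runs level along the bar towards the pointer, a flat bright blade on the wheel, tip 60 from the axis; z up. Under it a steel wheel with 12 saw teeth (96 across, top 38 up) on a dark drum (180 across, top 24 up) fixed to the bench. Turns clockwise only.
- tall_pin_top (a point): Top of the tall pin: upright steel pin 10 mm thick on the rim of the same drum, 74 mm from the wheel's axis, standing 36 mm above the drum's top (60 mm above the bench). One tooth (30 degrees) to one side of it is a short pin, 8 mm high. At the start the tall pin is one or two teeth (30 or 60 degrees) clockwise of the pointer.
- pawl (a joint): Sprung pawl: bright steel finger, 40 mm long, on the drum away from the pins, below the wheel's top. Radians: near 0 in a tooth gap, 0.25 on a crest; moves by itself. Clicks in every 30 degrees. A return spring (0.06 to 0.1 Nm; tooth ramps add up to 0.08) turns the let-go wheel back into the last tooth passed, pointer within 4 degrees of its pin: so turn 5 to 22 (best 12) degrees past and let go.
- brake_bar_end (a point): A bystander, not to be turned: one end of the bar grip of the brake dial, 25 mm from its axis and 64 mm above the bench. The dial is a dark drum and black bar of the same sizes, but its wheel is smooth and round, without teeth, pointer, pawl or pins. It stands to the left or right of the tensioner, axes 200 mm or more apart.

How it is judged:
At the end, for the whole second after the job is handed in: The pointer stands at the tall pin (the pin's axis within 15 mm, about 12 degrees, of the pointer's line), with the pawl down in the tooth gap (below 0.08 rad) and at rest, the knob released (x of tall_pin_top in the frame of ratchet_knob above 0.05 m and y of tall_pin_top in the frame of ratchet_knob between -0.015 and 0.015 m and value of joint pawl below 0.08 rad and velocity of joint pawl below 0.1 rad/s); the robot touches nothing.
It fails at once if the brake dial with the smooth wheel is turned (the end of its bar moves more than 10 mm) (distance of brake_bar_end from where it was at the start of the episode above 0.01 m).
It also fails if it takes over 32 s, if anything falls off the work surface, if the arm or the gripper's body presses on something with over 40 N, if the wrist force passes 120 N, or if a joint passes its speed limit or range.

ROBOT

A 6-joint arm with a two-finger parallel gripper is mounted at the origin on a cart in front of the work surface, level with it; the furniture and walls round the work are solid. World frame = base frame: x ahead of the robot, y to its left, z up, the work surface at z = 0. Lengths are in m, angles in rad, forces in N, time in s.
With the tool pointing down it reaches from about 0.375 to 0.825 m from the base axis. Payload 5.5 kg.
Tool frame: the origin (TCP) lies at the very end of the fingers, on their centre line; the grasp point (between the pads) lies 19 mm behind it; z points along the fingers, y is the direction in which the jaws open and shut (so a half turn about z gives the same grasp; the last joint's range is limited). The gripper opens to 85 mm and grips with 20 to 120 N. Pads are 22 mm wide; open, the fingers measure 114 mm over their backs; the gripper's body (76 mm by 85 mm) begins 54 mm behind the grasp point. The pads swing forward as they close: fully open they stand 13 mm farther back than shut.
Start: joints at [1.347, 0.314, -0.047, 1.21, 0, 1.571], TCP at [0.133, 0.585, 0.204] pointing down, gripper open.
Joint ranges: [-2.67, 2.67], [-0.69, 1.73], [-1.03, 1.25], [-2.08, 2.16], [-1.42, 1.45], [-3.14, 3.14]. Speed limits (rad/s): [2.39, 2.39, 3.01, 3.14, 3.14, 3.14].

INTERFACE

Orientations are given as a unit quaternion [x, y, z, w].
In Python, from bench import robot, imaging gives the robot as it stands.
- The arm moves only by the shell command python3 -m jog 'ROWS' [FORCE]. ROWS is JSON, a list of rows, each a list of 3 entries, a list of its own where there are three numbers: the turn, a rotation vector about the tool's x, y, z in degrees, then the shift along the tool's x, y, z in cm, then the closure, from -1 (fully open) to 1 (shut), so that 0 is half open. In form: [[[rx, ry, rz], [x, y, z], gripper], ...]. A call has 1 to 20 rows; each row shifts and turns the commanded pose from where the row before left it, along the tool's axes as they then stand; what a row does not reach is not made up. A row lasts 1/12 s, in which the tool goes at most 41.7 mm and 7.16 degrees, less where a joint would pass 70% of its speed; a pose out of reach is approached as far as the arm can. A call with a gripper value outside its range is refused whole. The fingers move at their own pace and stop on an object; FORCE is the grip in N (left out, the last holds). Time passes only in rows, so rows that do not move let the fingers close. It gives the time, the measured TCP pose, the force and the opening at its end, in the units of the state.
- robot.get_obs(): the state, without advancing time (a new reading comes with each control period).
- imaging.get_image(name): name is "scene" or "top"; returns a dict with "frame" (384x512x3 uint8, blue, green, red), "vertical_fov" (degrees; the focal length in pixels is half the picture's height over the tangent of half this angle, whatever the lens; pixels are square), "cx", "cy" (the principal point, pixels), "D" ([k1, k2, p1, p2, k3] as OpenCV has them; the pictures are not rectified), "R" (3x3) and "t" (3): a world point X has camera coordinates R X + t. Camera axes: x right, y down, z forward; pixel columns grow to the right and rows downward; lengths in m; the calibration is good to about 2 mm. A picture is of the moment at which its call begins. There is no depth.
- robot.job_done(): hands the job in, once; it reports no verdict.
The state is a dict: "t": time; "joints": joint angles; "dq": joint speeds; "joint_torque": joint torques, N m; "tcp_pos": TCP position; "orientation": TCP orientation; "contact_force": force on the tool from outside, world axes, zero at the start; "torque": the same for the moment, N m; "width": finger opening in m.
Only numpy, scipy, OpenCV 4.12 (cv2) and the standard library are available. Lean on these libraries where they do the work, as an engineer would, in place of code of your own. Each camera call takes 0.05 s, during which the arm holds its last target.

## Working session

There is one attempt and no reset: what is moved stays moved. The work goes in short steps, Python scripts to look and compute and a shell command to move; the robot and the scene stay as the last step left them, time stands still between calls to the robot, and variables do not carry over. Pictures are saved under pics/ and viewed, and the job is handed in when it is done.

```bash
mkdir -p pics; ls; python3 - <<'E'
from bench import robot, imaging
import cv2, numpy as np
for n in ("scene","top"):
    im=imaging.get_image(n)
    cv2.imwrite(f"pics/{n}0.png",im["frame"])
    print(n,im["vertical_fov"],im["cx"],im["cy"],im["D"],np.round(im["R"],3).tolist(),np.round(im["t"],3))
o=robot.get_obs();print(o)
E
```

```text
pics
scene 57.596919957198374 252.95640840712775 187.5123635267307 [-0.01609468  0.          0.          0.          0.        ] [[0.891, -0.454, -0.017], [-0.316, -0.592, -0.742], [0.327, 0.666, -0.671]] [-0.529  0.24   0.715]
top 52.036477633490406 254.01097692755226 188.97846938315377 [-0.124805  0.        0.        0.        0.      ] [[-0.009, -1.0, -0.025], [-0.998, 0.011, -0.067], [0.067, 0.024, -0.997]] [0.008 0.61  0.932]
{'t': 0.1, 'joints': array([ 1.34700150e+00,  3.14143552e-01, -4.79942852e-02,  1.21019132e+00,
        1.80604281e-05,  1.57077609e+00]), 'dq': array([ 0.0001948 , -0.00274514, -0.00083773,  0.00045635, -0.00014301,
       -0.00051937]), 'joint_torque': array([ 2.96638445e-04, -5.40765560e+01,  3.40541196e+01,  1.11238394e-02,
        6.06398771e-05,  3.81663469e-06]), 'tcp_pos': array([0.13302682, 0.58448646, 0.20322119]), 'orientation': array([ 1.11653966e-01,  9.93746851e-01, -7.60614069e-04, -9.45626078e-05]), 'contact_force': array([-0.32420011,  0.10590302,  0.22553286]), 'torque': array([-0.00295493, -0.01884444,  0.02484497]), 'width': 0.0853549403976717}
```

View pics/scene0.png

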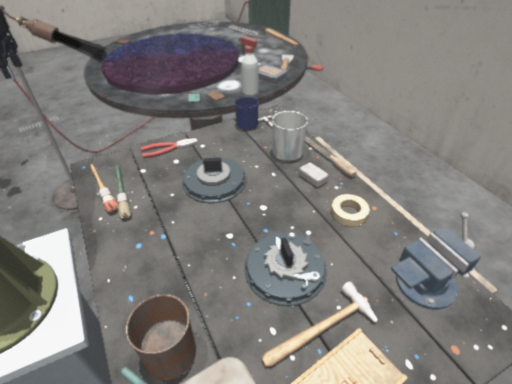

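View pics/top0.png

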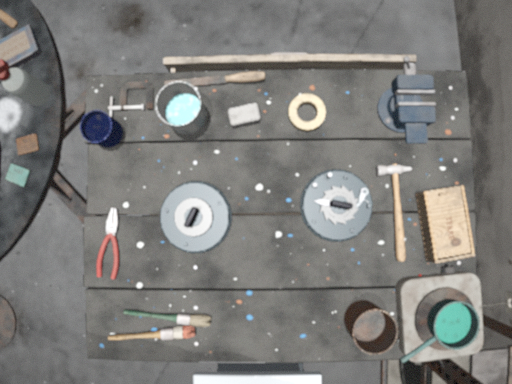

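The toothed wheel is at about (338,205) in the top view and the smooth dial at (195,216). I'll zoom in on both views.

```bash
cat > h.py <<'E'
import cv2, numpy as np
from bench import robot, imaging
def cam(n):
    im=imaging.get_image(n); f=192/np.tan(np.radians(im["vertical_fov"]/2))
    K=np.array([[f,0,im["cx"]],[0,f,im["cy"]],[0,0,1]]); return dict(f=im["frame"],K=K,D=np.array(im["D"]),R=np.array(im["R"]),t=np.array(im["t"]))
def plane(c,uv,z):
    p=cv2.undistortPoints(np.array([[uv]],float),c["K"],c["D"])[0,0]
    d=c["R"].T@np.array([p[0],p[1],1]); o=-c["R"].T@c["t"]
    return o+d*(z-o[2])/d[2]
def proj(c,X):
    return cv2.projectPoints(np.array([X],float),cv2.Rodrigues(c["R"])[0],c["t"],c["K"],c["D"])[0][0,0]
E
python3 - <<'E'
from h import *
for n,(u,v) in dict(top=(338,205),scene=(286,265)).items():
    c=cam(n); a=c["f"][v-45:v+45,u-50:u+50]
    cv2.imwrite(f"pics/{n}1.png",cv2.resize(a,None,fx=6.5,fy=6.5,interpolation=cv2.INTER_CUBIC))
E
```

```text
(no output)
```

View pics/top1.png

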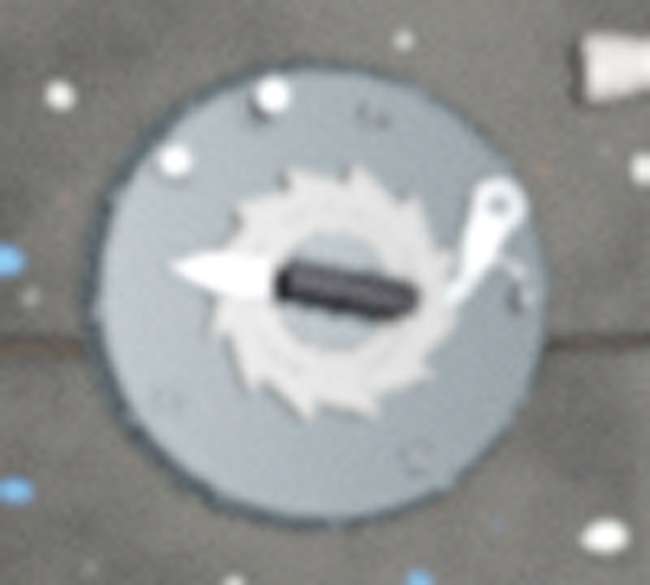

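View pics/scene1.png

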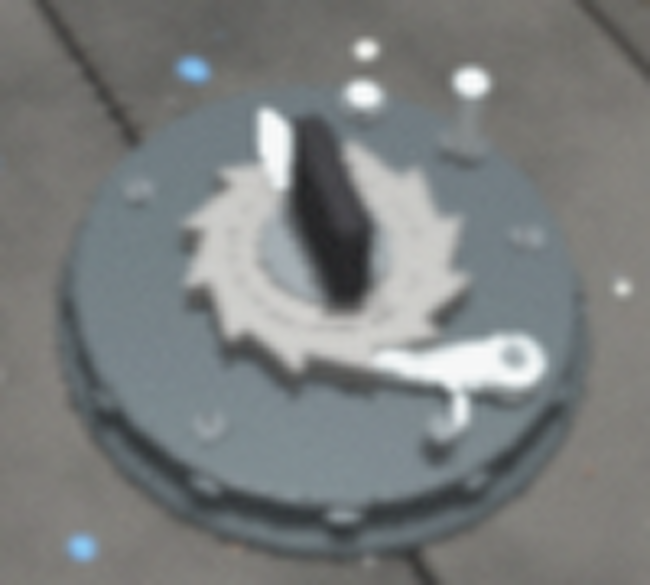

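The pointer is on the left (crop (175,266)). The short pin is at (175,160) and the tall one at (272,97), two teeth clockwise. Next I'll measure the axis, the bar and the angles.

```bash
python3 - <<'E'
from h import *
c=cam("top"); s=6.5; o=np.array([338-50,205-45])
P=lambda x,y,z: plane(c,o+np.array([x,y])/s-0.0,z)
hsv=cv2.cvtColor(c["f"],cv2.COLOR_BGR2HSV)
# drum: bluish mask
def drum(u,v):
    m=((hsv[...,0]>90)&(hsv[...,0]<125)&(hsv[...,1]>25)&(hsv[...,2]>60)).astype(np.uint8)
    w=np.zeros_like(m); w[v-42:v+42,u-42:u+42]=1; m=cv2.morphologyEx(m*w,cv2.MORPH_CLOSE,np.ones((5,5)))
    k=max(cv2.findContours(m,0,1)[0],key=cv2.contourArea); h=cv2.convexHull(k)
    (x,y),r=cv2.minEnclosingCircle(h); e=cv2.fitEllipse(h); return (x,y),r,e
for u,v in((338,205),(195,216)):
    cc,r,e=drum(u,v); print(cc,r,e, plane(c,e[0],0.024), plane(c,(e[0][0]-e[1][0]/2,e[0][1]),.024)[1]-plane(c,e[0],.024)[1])
def bar(u,v):
    m=(c["f"].max(2)<75).astype(np.uint8); w=np.zeros_like(m); w[v-18:v+18,u-18:u+18]=1
    k=max(cv2.findContours(m*w,0,1)[0],key=cv2.contourArea); b=cv2.minAreaRect(k); q=cv2.boxPoints(b)
    Q=np.array([plane(c,x,0.08) for x in q]); print("bar",b,Q.mean(0)); 
    e1,e2=Q[1]-Q[0],Q[2]-Q[1]; L=max((e1,e2),key=np.linalg.norm); print(np.linalg.norm(e1),np.linalg.norm(e2),np.degrees(np.arctan2(L[1],L[0])))
bar(338,205); bar(195,216)
tip=P(172,266,.036); sp=P(175,160,.032); tp=P(272,97,.060)
a=plane(c,drum(338,205)[2][0],.024)
for n,q in dict(tip=tip,short=sp,tall=tp).items():
    d=q-a; print(n,q,np.hypot(*d[:2]),np.degrees(np.arctan2(d[1],d[0])))
A,B,C=sp[:2],tp[:2],None
E
```

```text
(335.7734375, 204.93359375) 36.0185546875 ((335.45111083984375, 205.3511199951172), (69.80937194824219, 71.4433364868164), 142.3021697998047) [ 0.56848689 -0.19421847  0.024     ] 0.08423293112962112
(196.0, 217.0) 35.73523712158203 ((195.61920166015625, 216.8808135986328), (69.78304290771484, 71.235595703125), 22.443389892578125) [0.54406448 0.14348508 0.024     ] 0.08592282668929019
bar ((332.280029296875, 204.46002197265625), (5.0, 2.4000000953674316), 36.869895935058594) [ 0.56930983 -0.17680291  0.08      ]
0.005470621985038209 0.011321931700517615 -127.58719128635289
bar ((193.4033203125, 217.42156982421875), (2.4164884090423584, 17.459129333496094), 25.016895294189453) [0.54303235 0.13884923 0.08      ]
0.03972249571039852 0.00555816541782005 -25.418930410909375
tip [ 0.57932561 -0.14214195  0.036     ] 0.053192499587792326 78.24283283251984
short [ 0.61847898 -0.14451601  0.032     ] 0.07049499001437583 44.83354586732736
tall [ 0.63858755 -0.17614781  0.06      ] 0.0723923473944281 14.45509803741097
```

```bash
python3 - <<'E'
from h import *
c=cam("top"); s=6.5; o=np.array([338-50,205-45])
P=lambda x,y,z: plane(c,o+(np.array([x,y])+.5)/s-.5,z)
print("drum", P((100+547)/2,(66+520)/2,.024), "R", (P(100,290,.024)-P(547,290,.024))[1]/2)
g=c["f"].max(2)
for th in (75,95,115):
    m=(g<th).astype(np.uint8); w=np.zeros_like(m); w[192:220,325:356]=1
    k=max(cv2.findContours(m*w,0,1)[0],key=cv2.contourArea); b=cv2.minAreaRect(k); q=cv2.boxPoints(b)
    Q=np.array([plane(c,x,0.075) for x in q]); L=max((Q[1]-Q[0],Q[2]-Q[1]),key=np.linalg.norm)
    print("bar",b,Q.mean(0),np.linalg.norm(L),np.degrees(np.arctan2(L[1],L[0])))
tip=P(172,266,.036); sp=P(175,160,.032); tp=P(272,97,.060)
from scipy.optimize import least_squares
r=least_squares(lambda x:[np.hypot(*(tip[:2]-x))-.06,np.hypot(*(sp[:2]-x))-.074,np.hypot(*(tp[:2]-x))-.074],[.57,-.2]); print("fit",r.x,r.fun)
for a in (r.x,P((100+547)/2,(66+520)/2,.024)[:2]):
    print([round(float(np.degrees(np.arctan2(*(q[:2]-a)[::-1]))),1) for q in (tip,sp,tp)])
# scene-view check of axis: project
cs=cam("scene")
for X in ([*r.x,.08],[*r.x,.041],tp): 
    print(X,(proj(cs,X)-[286-50,265-45]+.5)*s, (proj(c,X)-o+.5)*s)
# gap in px for fine camera: also joints for TCP
print(robot.get_obs()["t"])
E
```

```text
drum [ 0.57010982 -0.19884622  0.024     ] R 0.08344753231338878
bar ((331.5, 203.5), (1.0, 3.0), 0.0) [ 0.57164466 -0.17593421  0.075     ] 0.006835603624811803 -1.1769085961418977
bar ((339.7353210449219, 205.558837890625), (18.675243377685547, 3.152963161468506), 14.03624439239502) [ 0.5667206  -0.19473775  0.075     ] 0.04276452533115296 -104.67148835914608
bar ((340.51922607421875, 204.4038543701172), (21.1805419921875, 6.0796003341674805), 11.309932708740234) [ 0.56933129 -0.19660466  0.075     ] 0.04855649035510976 -101.94342286684493
fit [ 0.57032362 -0.1998625 ] [-0.00044138  0.00078732 -0.00047082]
[80.3, 48.9, 19.6]
[79.9, 48.2, 18.8]
[np.float64(0.5703236213846716), np.float64(-0.19986250346809692), 0.08] [329.29227447 169.1668628 ] [356.70766877 288.52936739]
[np.float64(0.5703236213846716), np.float64(-0.19986250346809692), 0.041] [323.70621951 244.34059178] [335.44090109 291.62149371]
[ 0.63958696 -0.17518194  0.06      ] [464.80874605  79.26953563] [272.5  97.5]
0.35
```

Results:
- Axis at about (0.570, -0.199), bar and pointer at about 80°, tall pin at about 19.5°. The turn is about 60° plus 12°.
- The target radius (0.604) matches the current one (0.600), so I can swing along an arc about the base and watch the frame convention as I go.

```bash
python3 -m jog '[[[0,0,3.5],[-3.7,-0.1,0],-1],[[0,0,3.5],[-3.7,-0.1,0],-1],[[0,0,3.5],[-3.7,-0.1,0],-1],[[0,0,3.5],[-3.7,-0.1,0],-1],[[0,0,3.5],[-3.7,-0.1,0],-1],[[0,0,3.5],[-3.7,-0.1,0],-1],[[0,0,3.5],[-3.7,-0.1,0],-1],[[0,0,3.5],[-3.7,-0.1,0],-1],[[0,0,3.5],[-3.7,-0.1,0],-1],[[0,0,3.5],[-3.7,-0.1,0],-1],[[0,0,3.5],[-3.7,-0.1,0],-1],[[0,0,3.5],[-3.7,-0.1,0],-1],[[0,0,3.5],[-3.7,-0.1,0],-1],[[0,0,3.5],[-3.7,-0.1,0],-1],[[0,0,0],[0,0,0],-1],[[0,0,0],[0,0,0],-1]]'
cat >> h.py <<'E'
from scipy.spatial.transform import Rotation as Ro
def tocmd(target,jaw=None):
    o=robot.get_obs(); M=Ro.from_quat(o["orientation"]).as_matrix()
    y=np.degrees(np.arctan2(M[1,1],M[0,1]))
    print("t",round(o["t"],2),"tcp",o["tcp_pos"].round(4),"r,az",np.hypot(*o["tcp_pos"][:2]).round(4),"jaw",y.round(2),"z",M[:,2].round(4),"j",np.degrees(o["joints"]).round(1),"F",o["contact_force"].round(1),"Tz",o["torque"].round(2),"w",round(o["width"],4))
    print("shift tool cm",(M.T@(np.array(target)-o["tcp_pos"])*100).round(2))
    if jaw is not None: print("rz",round((y-jaw+90)%180-90,2))
E
python3 -c "
from h import *
tocmd([.570,-.199,.2],-10)"
```

```text
t: 1.68
tcp_pos: [0.5348, 0.28, 0.2039]
orientation: [0.515, 0.857, 0.0, -0.0]
contact_force: [0.4, 0.3, -0.1]
width: 0.0854
t 1.68 tcp [0.5348 0.28   0.2039] r,az 0.6037 jaw 27.99 z [-2.e-04  1.e-04 -1.e+00] j [27.6 18.4 -2.1 69.5  0.  89.6] F [ 0.4  0.3 -0.1] Tz [0.03 0.02 0.  ] w 0.0854
shift tool cm [-43.95 -19.37   0.39]
rz 37.99
```

```bash
python3 -m jog '[[[0,0,3.5],[-3.7,-0.1,0],-1],[[0,0,3.5],[-3.7,-0.1,0],-1],[[0,0,3.5],[-3.7,-0.1,0],-1],[[0,0,3.5],[-3.7,-0.1,0],-1],[[0,0,3.5],[-3.7,-0.1,0],-1],[[0,0,3.5],[-3.7,-0.1,0],-1],[[0,0,3.5],[-3.7,-0.1,0],-1],[[0,0,3.5],[-3.7,-0.1,0],-1],[[0,0,3.5],[-3.7,-0.1,0],-1],[[0,0,3.5],[-3.7,-0.1,0],-1],[[0,0,3.5],[-3.7,-0.1,0],-1],[[0,0,3.5],[-3.7,-0.1,0],-1],[[0,0,0],[-2.8,0,0],-0.3],[[0,0,-4],[0,0,0],-0.3],[[0,0,0],[0,0,0],-0.3],[[0,0,0],[0,0,0],-0.3]]'
python3 -c "
from h import *
tocmd([.570,-.199,.048],-10)"
```

```text
t: 3.02
tcp_pos: [0.5833, -0.1751, 0.204]
orientation: [0.765, 0.644, 0.0, -0.0]
contact_force: [0.3, 0.2, 0.6]
width: 0.0554
t 3.02 tcp [ 0.5833 -0.1751  0.204 ] r,az 0.609 jaw -9.84 z [ 1.e-04  7.e-04 -1.e+00] j [-16.7  18.9  -1.3  69.7   0.   83.1] F [0.3 0.2 0.6] Tz [-0.    0.05 -0.05] w 0.0554
shift tool cm [-2.6 -0.9 15.6]
rz 0.16
```

```bash
python3 -m jog '[[[0,0,0],[-1.3,-0.45,2],-0.3],[[0,0,0],[-1.3,-0.45,2],-0.3],[[0,0,0],[0,0,2.5],-0.3],[[0,0,0],[0,0,2],-0.3],[[0,0,0],[0,0,1],-0.3],[[0,0,0],[0,0,0],-0.3],[[0,0,0],[0,0,0],-0.3]]'
python3 - <<'E'
from h import *
tocmd([.570,-.199,.048],-10)
for n,(u,v) in dict(top=(338,205),scene=(286,255)).items():
    c=cam(n); a=c["f"][v-45:v+45,u-50:u+50]
    cv2.imwrite(f"pics/{n}2.png",cv2.resize(a,None,fx=6.5,fy=6.5,interpolation=cv2.INTER_CUBIC))
E
```

```text
t: 3.6
tcp_pos: [0.57, -0.1991, 0.1091]
orientation: [0.765, 0.644, -0.0, -0.0]
contact_force: [0.4, 0.1, 1.4]
width: 0.0554
t 3.6 tcp [ 0.57   -0.1991  0.1091] r,az 0.6038 jaw -9.75 z [-6.e-04  3.e-04 -1.e+00] j [-19.3  21.4 -10.6  58.1   0.   80.5] F [0.4 0.1 1.4] Tz [-0.03 -0.04  0.03] w 0.0554
shift tool cm [0.01 0.   6.11]
rz 0.25
```

View pics/scene2.png

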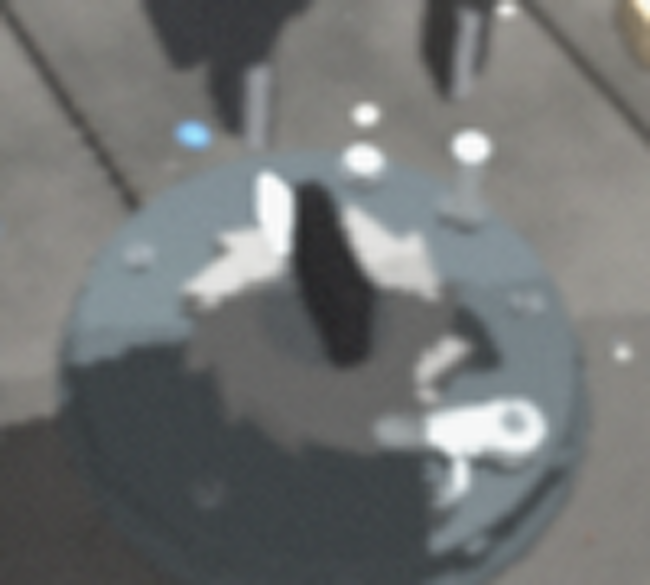

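View pics/top2.png

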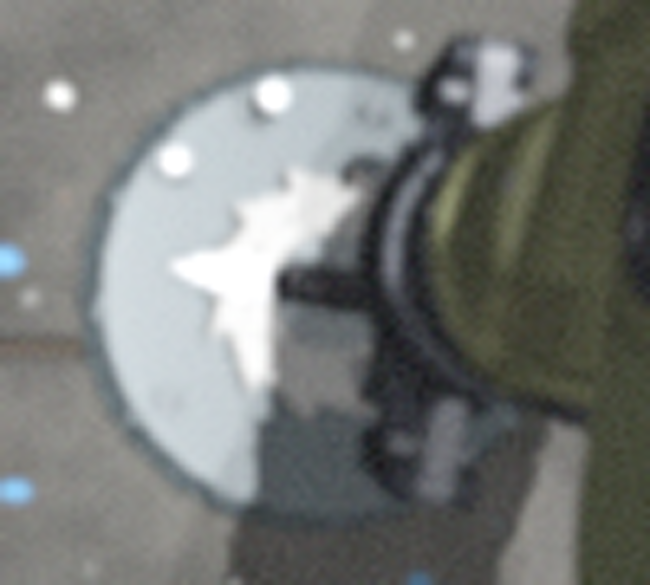

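The fingers straddle the bar at both ends of the jaw axis (scene crop (258,145) and (460,95), bar at (335,270)). I'll descend and close.

```bash
python3 -m jog '[[[0,0,0],[0,0,2],-0.3],[[0,0,0],[0,0,2],-0.3],[[0,0,0],[0,0,1.2],-0.3],[[0,0,0],[0,0,0.7],-0.3],[[0,0,0],[0,0,0],-0.3],[[0,0,0],[0,0,0],0.3],[[0,0,0],[0,0,0],1],[[0,0,0],[0,0,0],1],[[0,0,0],[0,0,0],1],[[0,0,0],[0,0,0],1],[[0,0,0],[0,0,0],1],[[0,0,0],[0,0,0],1]]' 40
python3 - <<'E'
from h import *
tocmd([.570,-.199,.048],-10)
E
```

```text
t: 4.7
tcp_pos: [0.5693, -0.2004, 0.0512]
orientation: [0.765, 0.644, -0.0, 0.0]
contact_force: [-3.4, 1.2, 6.5]
width: 0.0111
t 4.7 tcp [ 0.5693 -0.2004  0.0512] r,az 0.6036 jaw -9.84 z [-2.e-04 -3.e-04 -1.e+00] j [-19.4  24.1 -14.8  51.2  -0.   80.5] F [-3.4  1.2  6.5] Tz [ 0.19  0.93 -0.04] w 0.0111
shift tool cm [0.15 0.04 0.32]
rz 0.16
```

The bar is gripped (width 11 mm against a nominal 14, lateral force only 3 N). I'll turn clockwise a first piece and check.

```bash
python3 -m jog '[[[0,0,5],[0,0,0],1],[[0,0,5],[0,0,0],1],[[0,0,5],[0,0,0],1],[[0,0,0],[0,0,0],1],[[0,0,0],[0,0,0],1]]'
python3 - <<'E'
from h import *
tocmd([.570,-.199,.05],-10)
for n,(u,v) in dict(top=(338,205),scene=(286,255)).items():
    c=cam(n); a=c["f"][v-45:v+45,u-50:u+50]
    cv2.imwrite(f"pics/{n}3.png",cv2.resize(a,None,fx=6.5,fy=6.5,interpolation=cv2.INTER_CUBIC))
E
```

```text
t: 5.12
tcp_pos: [0.5691, -0.2003, 0.0512]
orientation: [0.843, 0.538, -0.0, -0.0]
contact_force: [-4.1, 0.5, 7.4]
width: 0.0114
t 5.12 tcp [ 0.5691 -0.2003  0.0512] r,az 0.6033 jaw -24.84 z [-6.e-04 -2.e-04 -1.e+00] j [-19.4  24.1 -14.8  51.2  -0.   95.5] F [-4.1  0.5  7.4] Tz [0.18 1.   0.07] w 0.0114
shift tool cm [0.16 0.03 0.12]
rz -14.84
```

View pics/scene3.png

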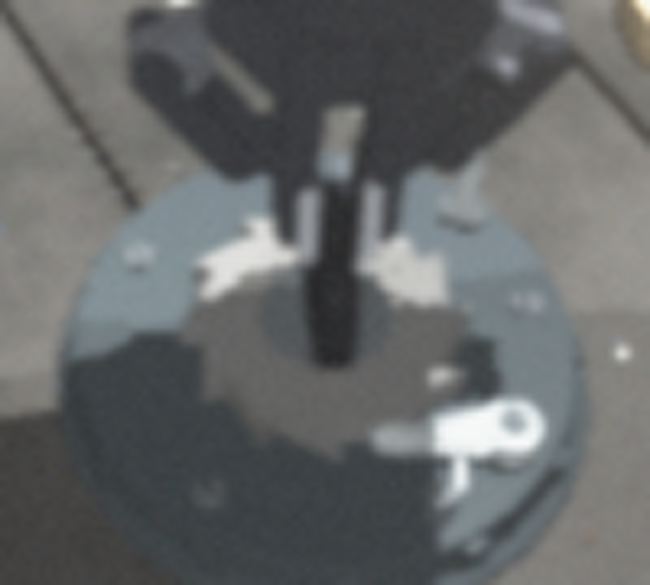

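View pics/top3.png

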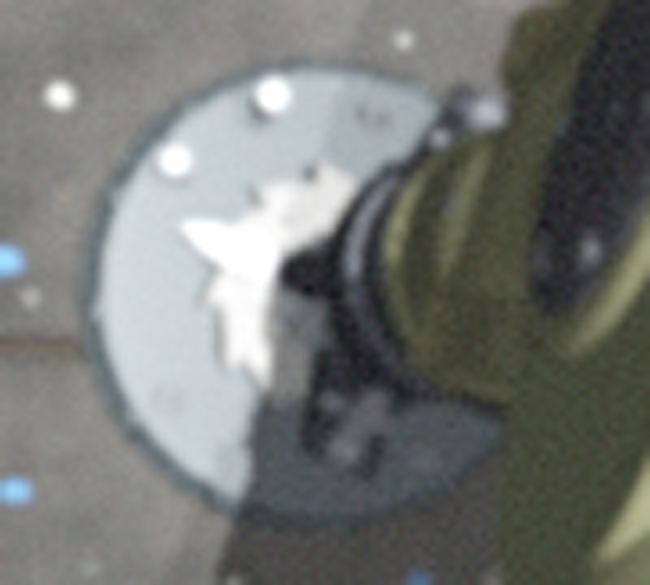

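The wheel follows: the pointer tip moved from (172,266) to (182,225), and the pawl sits on the ramp. I'll turn 57° more, for 72° in total.

```bash
python3 -m jog '[[[0,0,6],[0,0,0],1],[[0,0,6],[0,0,0],1],[[0,0,6],[0,0,0],1],[[0,0,6],[0,0,0],1],[[0,0,6],[0,0,0],1],[[0,0,6],[0,0,0],1],[[0,0,6],[0,0,0],1],[[0,0,6],[0,0,0],1],[[0,0,6],[0,0,0],1],[[0,0,3],[0,0,0],1],[[0,0,0],[0,0,0],1],[[0,0,0],[0,0,0],1]]'
python3 - <<'E'
from h import *
tocmd([.570,-.199,.05],-82)
for n,(u,v) in dict(top=(338,205),scene=(286,255)).items():
    c=cam(n); a=c["f"][v-45:v+45,u-50:u+50]
    cv2.imwrite(f"pics/{n}4.png",cv2.resize(a,None,fx=6.5,fy=6.5,interpolation=cv2.INTER_CUBIC))
E
```

```text
t: 6.22
tcp_pos: [0.5684, -0.1995, 0.0512]
orientation: [0.997, 0.071, -0.001, -0.001]
contact_force: [-6.1, 3.3, 8.4]
width: 0.0111
t 6.22 tcp [ 0.5684 -0.1995  0.0512] r,az 0.6023 jaw -81.81 z [-0.0017  0.0014 -1.    ] j [-19.4  24.  -14.8  51.3   0.  152.4] F [-6.1  3.3  8.4] Tz [0.78 1.5  0.11] w 0.0111
shift tool cm [ 0.17 -0.02  0.12]
rz 0.19
```

View pics/scene4.png

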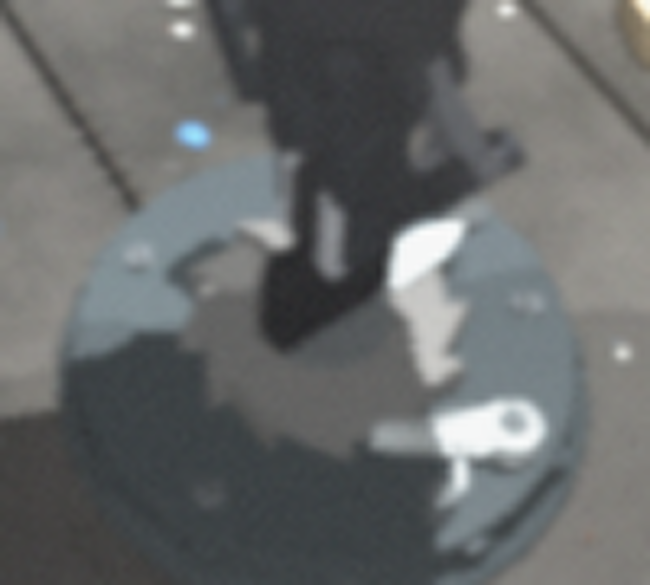

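View pics/top4.png

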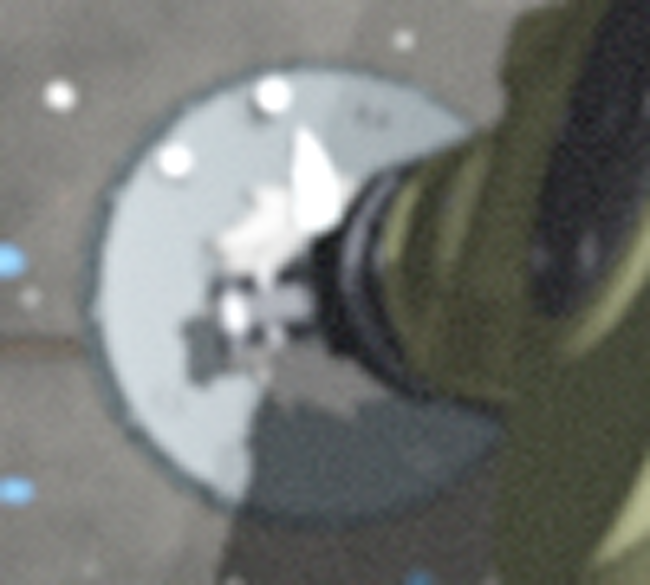

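The pointer tip is now at about (302,126) in the top crop, just past the tall pin. I'll check the angle before releasing.

```bash
python3 - <<'E'
from h import *
c=cam("top"); o=np.array([288,160])
for n,(x,y,z) in dict(tip=(302,125,.036),tall=(272,97,.06)).items():
    d=plane(c,o+(np.array([x,y])+.5)/6.5-.5,z)[:2]-[.5703,-.1995]; print(n,np.hypot(*d),np.degrees(np.arctan2(d[1],d[0])))
E
```

```text
tip 0.062007269738802405 8.745558449326483
tall 0.07343058917921666 19.3398517103227
```

The pointer is 10.6° past the pin. I'll open, wait, then rise.

```bash
python3 -m jog '[[[0,0,0],[0,0,0],-0.4],[[0,0,0],[0,0,0],-0.4],[[0,0,0],[0,0,0],-0.4],[[0,0,0],[0,0,0],-0.4],[[0,0,0],[0,0,0],-0.4],[[0,0,0],[0,0,0],-0.4],[[0,0,0],[0,0,-1],-0.4],[[0,0,0],[0,0,-2],-0.4],[[0,0,0],[0,0,-3],-0.4],[[0,0,0],[0,0,-3],-0.4],[[0,0,0],[0,0,-3],-0.4],[[0,0,0],[0,0,-3],-0.4],[[0,0,0],[3,0,0],-0.4],[[0,0,0],[4,0,0],-0.4],[[0,0,0],[4,0,0],-0.4],[[0,0,0],[4,0,0],-0.4],[[0,0,0],[0,0,0],-0.4],[[0,0,0],[0,0,0],-0.4]]'
python3 - <<'E'
from h import *
tocmd([.570,-.199,.05],-82)
for n,(u,v) in dict(top=(338,205),scene=(286,255)).items():
    c=cam(n); a=c["f"][v-45:v+45,u-50:u+50]
    cv2.imwrite(f"pics/{n}5.png",cv2.resize(a,None,fx=6.5,fy=6.5,interpolation=cv2.INTER_CUBIC))
E
```

```text
t: 7.87
tcp_pos: [0.7194, -0.1782, 0.1978]
orientation: [0.997, 0.072, -0.001, -0.0]
contact_force: [-0.4, -0.8, 0.4]
width: 0.0598
t 7.87 tcp [ 0.7194 -0.1782  0.1978] r,az 0.7411 jaw -81.73 z [-2.4e-03  5.0e-04 -1.0e+00] j [-13.9  34.6  21.7  77.3  -0.  157.8] F [-0.4 -0.8  0.4] Tz [-0.03  0.04 -0.07] w 0.0598
shift tool cm [-15.05  -0.08  14.81]
rz 0.27
```

View pics/scene5.png

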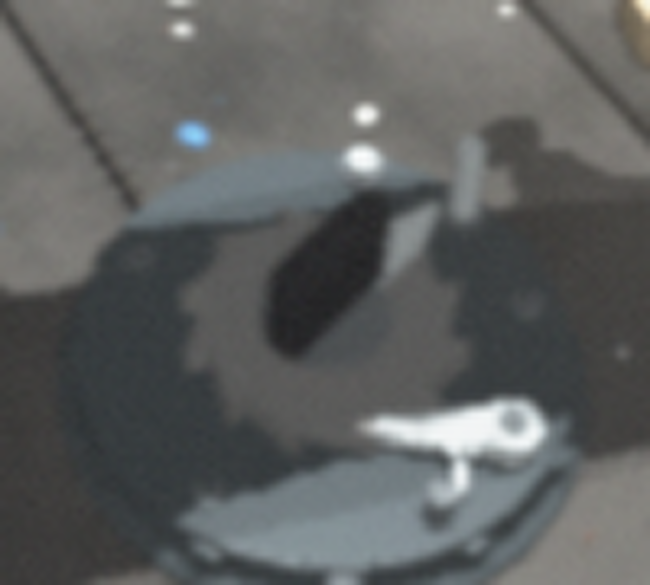

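View pics/top5.png

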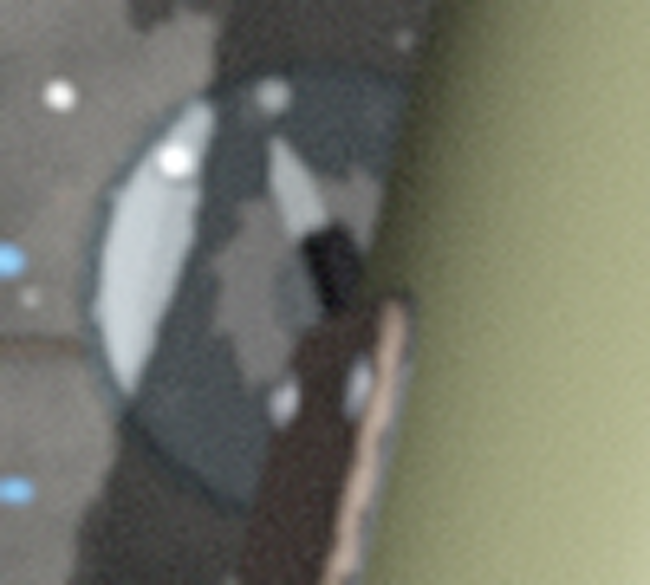

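The pointer tip is at (272,138), the tall pin at (272,97), and the pawl lies along the wheel. I'll check the numbers, the pawl's stillness and the brake bar.

```bash
python3 - <<'E'
from h import *
c=cam("top"); o=np.array([288,160]); an={}
for n,(x,y,z) in dict(tip=(272,138,.036),tall=(272,97,.06)).items():
    d=plane(c,o+(np.array([x,y])+.5)/6.5-.5,z)[:2]-[.5703,-.1995]; an[n]=np.arctan2(d[1],d[0]); print(n,np.hypot(*d),np.degrees(an[n]))
print("pin offset mm",74*np.sin(an["tall"]-an["tip"]))
a=cv2.imread("pics/top0.png"); b=c["f"]
s=lambda i:i[196:236,175:215].astype(int)
print("brake bar region diff",np.abs(s(a)-s(b)).mean())
c1=cam("scene"); k=cv2.imread("pics/scene0.png")
r=lambda i:i[268:292,285:325]
cv2.imwrite("pics/pawl.png",cv2.resize(np.hstack([r(k),r(c1["f"])]),None,fx=9,fy=9,interpolation=cv2.INTER_CUBIC))
s2=lambda i:i[150:190,190:235].astype(int); print(np.abs(s2(k)-s2(c1["f"])).mean())
E
```

```text
tip 0.06024729062692467 20.01043167663825
tall 0.07343058917921666 19.3398517103227
pin offset mm -0.8660635224607608
brake bar region diff 6.6222916666666665
5.037037037037037
```

View pics/pawl.png

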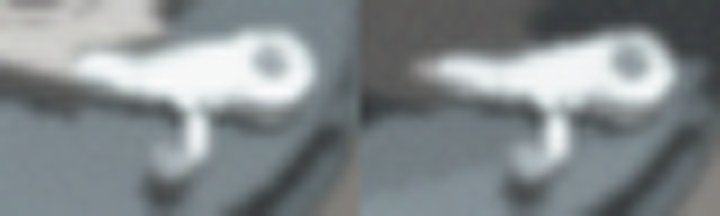

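The pawl has the same pose as at the start, when it sat in a tooth gap. The pointer is within 1° of the pin, and the arm is clear with no contact force. I'll hand in.

```bash
python3 -c "
from bench import robot
print(robot.job_done(), robot.get_obs()['t'])"
```

```text
the job is handed in; nothing more can be done
the job is handed in; nothing more can be done
```

I gripped the ratchet knob's bar, turned it 72° clockwise and let go. The wheel sprang back into the tooth at the tall pin. The job is handed in, at about 8 s on the clock; no verdict was reported.

- **Pointer:** before release it stood 10.6° past the pin. Afterwards it measured 20.0° against the pin's 19.3°, so the pin is about 1 mm off the pointer's line.
- **Pawl:** by eye it has the same pose as at the start, when it sat in a tooth gap. I had no direct reading of its angle.
- **Arm:** it had risen and moved clear, with about 1 N of measured force, which is noise level.
- **Brake dial:** the arm never came near it. Comparing its pixels before and after showed small mean differences (5–7 grey levels), which I took for noise and did not look into further.
- **Disagreement:** while gripping, the gripper read an opening of about 11 mm on the 14 mm bar. The knob followed the gripper without visible slip.

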